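Shut and pin the fork-sleeve clamp

ROBOT

A 7-joint arm with a two-finger parallel gripper is mounted at the origin on the work surface. World frame = base frame: x ahead of the robot, y to its left, z up, the work surface at z = 0. Lengths are in mm, angles in rad, forces in N, time in s.
With the tool pointing down it reaches from about 425 to 875 mm from the base axis. Payload 8.4 kg.
Tool frame: the origin (TCP) lies midway between the tips of the shut fingers; the grasp point (between the pads) lies 19 mm behind it; z points along the fingers, y is the line along which they close (so a half turn about z gives the same grasp; the last joint's range is limited). The gripper opens to 85 mm and grips with 20 to 120 N. Pads are 22 mm wide; open, the fingers measure 114 mm over their backs; the gripper's body (76 mm by 85 mm) begins 54 mm behind the grasp point. The pads swing forward as they close: fully open they stand 13 mm farther back than shut.
Start: joints at [-1.445, 0.333, 0.04, 1.465, -0.013, 1.343, -0.059], TCP at [144.896, 633.616, 231.308] pointing down, gripper open.
Joint ranges: [-2.58, 2.58], [-0.38, 2.09], [-1.3, 1.39], [0.25, 2.4], [-1.5, 4.64], [0.08, 2.09], [-2.65, 2.65]. Speed limits (rad/s): [2.22, 2.22, 2.79, 2.79, 3.14, 3.14, 3.14].

INTERFACE

Orientations are given as a unit quaternion [x, y, z, w].
In Python, from bench import env gives the robot as it stands. Calls block until the motion is done:
- env.move_ptp(position, orientation): joint-space move of the TCP to a pose.
- env.movel(position, feed=150, rot=None, contact_N=None): straight line of the TCP; rot=None keeps the orientation; feed is the mean speed in mm/s. With contact_N (N) it stops when the force on the tool has changed by that much, and returns True; else False.
- env.movej(angles): joint-space move.
- env.move_gripper(opening): opening from 0.0 (shut) to 1.0 (fully open); the grip force is fixed at half the most; returns when the fingers have stopped.
- env.hold(seconds).
- env.inverse_kinematics(position, orientation): joint angles nearest the present ones, or None.
- env.grab_frame(name): name is "side" or "top" or "wrist"; returns a dict with "img" (480x640x3 uint8, red, green, blue), "camera_matrix" (3x3 intrinsics, pixels), "cam_to_world" (4x4, takes a point from camera to world coordinates). Camera axes: x right, y up, looking along -z (the intrinsics and any distortion apply to the point x, -y, -z); pixel columns grow to the right and rows downward; lengths in mm; the calibration is good to about 2 mm. A picture is of the moment at which its call begins. There is no depth.
A pose or a line that the arm cannot do raises env.PlanningError and nothing moves.
- env.hand_in(): hands the job in; it is judged then, once.
Trained networks look in the newest picture that a camera, given by its name, has taken for a name from the list of things; names that differ only in an ending like _2 or _b are one class to them, and where a whole thing is asked for, a point or a joint stands for the part that bears it (a point fixed in the world has none). Each returns a list of dicts, best first, with "conf" (0 to 1); they miss things now and then, are a little off and sometimes report something else, mostly with a low value. They report only what shows in the picture. A call takes as long as a camera call. They do not tell look-alikes from the thing itself.
- env.spot_in(camera, label): "position" ([row, column] in pixels, amid what is visible of it).
- env.place_of(camera, label): "position" ([row, column] in pixels: a listed point, or the origin of a listed thing).
Readings, each from a call of its own:
- env.current_time(): time.
- env.current_joints(): joint angles.
- env.current_joint_vel(): joint speeds.
- env.current_tau(): joint torques, N m.
- env.current_ee_pos(): TCP position.
- env.current_ee_rot(): TCP orientation.
- env.current_force(): force on the tool from outside, world axes, zero at the start.
- env.current_torque(): the same for the moment, N m.
- env.current_width(): opening from 0.0 (shut) to 1.0 (fully open).
- env.current_gripper_force(): force on a finger pad.
Only numpy, scipy, OpenCV 4.12 (cv2) and the standard library are available. Lean on these libraries where they do the work, as an engineer would, in place of code of your own. Each camera call takes 0.05 s, during which the arm holds its last target. There are 200 camera calls.

TASK

Get the steel fork sleeve ready for filing: swing the open front half of the hinged tube clamp fully shut around it, then take the red-knobbed locking pin from the wooden pin block and push it fully home, collar down on the lug, through the aligned holes at the clamp's free end. Let go of the pin, pinch the two halves together between the gripper's fingers and finish while still squeezing them firmly shut; keep the sleeve upright in the clamp and leave everything else on the bench where it is.

Things in the scene. Friction and masses are not known exactly. Their poses are not given: they have to be found in the camera images.
- clamp: Hinged tube clamp screwed to the bench, its position and yaw differ each time. Origin: underside of its dark steel base plate (130 x 260 x 12 mm), on the axis of the sleeve. Local z up, local y runs along the clamp from hinge (y = -75 mm) to pin holes (y = +115 mm); the split plane between the halves when shut is local x = 0, the blue fixed half on +x, the bare aluminium swinging half on -x (the robot's side).
- rear_half: The blue fixed half, same origin and axes as the clamp. It and the front half are mirror images, 14 to 66 mm above the bench: 34 mm thick V-jaw block at local y -36 to 36 mm, then a flat ear 16 mm thick (outer face at local x = +16 mm) from y = 36 to 95 mm, then a lug 40 x 40 mm (y 95 to 135 mm, x -20 to 20 mm) with a vertical 12 mm hole; the rear half's lug is the lower one (14 to 40 mm above the bench).
- front_half: The aluminium swinging half, turns about the hinge. Origin on the hinge axis at bench height, its axes parallel to the clamp's when shut. Ear outer face at its local x = -16 mm; its lug is the upper one (42 to 66 mm above the bench) and comes to lie over the rear half's lug, hole over hole.
- swing (a joint): Hinge angle (rad) of the front half about the vertical hinge axis: 0 fully shut (hard stop), grows as it opens; opening is counter-clockwise seen from above and carries its free end to local -x, towards the robot. Starts 0.45 to 0.85. Dry friction 0.15 N m holds it where it is left (about 1 to 2 N at the ear to move it); no spring.
- hinge_axis (a point): Point on the hinge axis, 66 mm above the bench (top of the halves).
- latch_hole (a point): Fixed point at the top mouth of the aligned pin holes when the clamp is shut: centre of the 12 mm hole, on the upper lug's top face, 66 mm above the bench. The hole is open down to the base plate, 54 mm below.
- pinch_point (a point): Point on the split plane midway along the ears, 50 mm above the bench; with the clamp shut the two ears here are 32 mm thick together (along the clamp's local x), and can be pinched from above, 16 mm below their top.
- pin_block: Fixed brown wooden block, 55 (local x) x 180 (local y) x 50 mm tall, origin under its centre, with three 12 mm holes at local y = -60, 0, 60 mm holding the pin, the punch and the awl in any order.
- pin_grip (a point): Centre of the locking pin's red knob, 17 mm above the collar's underside. The pin stands upright: steel shank 10 mm across and 46 mm long with a tapered tip below the collar; red collar 22 mm across and 4 mm thick, knob above it 18 mm across, up to 30 mm above the collar's underside. Total 76 mm, 60 g.
- pin_collar (a point): Centre of the underside of the locking pin's collar, where it rests on the block (50 mm above the bench) and later on the lug; local z along the pin, up.
- sleeve_mid (a point): Centre of the loose steel fork sleeve (tube 40 mm across, 75 mm tall, upright on the base plate, 12 to 87 mm above the bench) in the clamp's V pocket, with 1 mm play.
- lock_pin: The whole locking pin, its origin at the tip of its shank, 46 mm below the collar; see pin_grip.
- oil_bottle: Bystander: dark grey fork-oil bottle with black cap, 72 mm across, 190 mm tall; origin under its centre. Leave it alone.
- grease_jar: Bystander: jar with red lid, 64 mm across, 70 mm tall; origin under its centre. Leave it alone.
- parts_cup: Bystander: open yellow cup, 84 mm across, 80 mm tall; origin under its centre. Leave it alone.
- fork_seal: Bystander: black rubber ring, 54 mm across, 11 mm tall; origin under its centre. Leave it alone.
- wrench: Bystander: steel wrench lying flat; origin under its centre. Leave it alone.
- screwdriver: Bystander: screwdriver lying flat; origin under its centre. Leave it alone.
- punch: Bystander: punch with a yellow grip, standing in a hole of the pin block beside the pin, same shank size; not the pin; origin under its centre. Leave it alone.
- awl: Bystander: awl with a black grip, standing in a hole of the pin block beside the pin, same shank size; not the pin; origin under its centre. Leave it alone.
Things that resemble listed ones, but are neither listed nor needed, are in the scene too. What is shaped like the lock_pin but blue is not meant.

How it is judged (in metres and radians):
On the way, in this order (a step that is already met when the one before it is completed fails the run):
1. the front half is swung fully shut (value of joint swing below 0.018 rad and horizontal distance between pin_collar and latch_hole above 0.05 m), for 0.2 s.
2. the locking pin is fully home through both lugs of the shut clamp (value of joint swing below 0.018 rad and horizontal distance between pin_collar and latch_hole below 0.004 m and z of pin_collar in the frame of clamp between 0.062 and 0.0695 m and angle between pin_collar's own z axis and vertical below 0.1 rad), for 0.2 s.
At the end, for the whole second after the job is handed in: Hinge within 0.018 rad of shut; pin upright (0.1 rad) in the holes, within 4 mm of their axis, collar within 3.5 mm of the lug; fingers press each half with over 8 N and do not touch the pin; sleeve upright (0.1 rad), within 6 mm of its place (all of step 2 and contact force between the fingers and front_half above 8 N and contact force between the fingers and rear_half above 8 N and contact force between the fingers and lock_pin below 1 N and angle between sleeve_mid's own z axis and vertical below 0.1 rad and horizontal distance between sleeve_mid and clamp below 0.006 m); the arm keeps its last pose, push and grip.
It fails at once if a bystander is moved by more than 30 mm (distance of any of oil_bottle, grease_jar, parts_cup, fork_seal, wrench, screwdriver, punch, awl from where it was at the start of the episode above 0.03 m).
It fails at once if the sleeve is tipped over or lifted out (angle between sleeve_mid's own z axis and vertical above 0.4 rad or height (world z) of sleeve_mid above 0.08 m).
It also fails if it takes over 58 s, if anything falls off the work surface, if the arm or the gripper's body presses on something with over 40 N, if the wrist force passes 120 N, or if a joint passes its speed limit or range.

## Working session

There is one attempt and no reset: what is moved stays moved. The work goes in short steps, each a Python script; the robot and the scene stay as the last script left them, time stands still between calls to the robot, and variables do not carry over. Pictures are saved under pics/ and viewed, at most 10 in all, crops included, and the job is handed in when it is done.

```bash
ls; mkdir -p pics; cat > h.py <<'E'
import numpy as np, cv2
from bench import env
from scipy.spatial.transform import Rotation as R
def ray(f,rc):
    K=np.array(f["camera_matrix"]);T=np.array(f["cam_to_world"])
    u=np.linalg.solve(K,[rc[1],rc[0],1.]); d=T[:3,:3]@[u[0],-u[1],-u[2]]
    return T[:3,3],d/np.linalg.norm(d)
def atz(f,rc,z):
    o,d=ray(f,rc); return o+d*(z-o[2])/d[2]
def tri(rs):
    A=0;b=0
    for o,d in rs:
        P=np.eye(3)-np.outer(d,d);A=A+P;b=b+P@o
    p=np.linalg.solve(A,b)
    return p,[round(float(np.linalg.norm((np.eye(3)-np.outer(d,d))@(p-o))),1) for o,d in rs]
def proj(f,p):
    K=np.array(f["camera_matrix"]);T=np.array(f["cam_to_world"])
    c=T[:3,:3].T@(np.array(p)-T[:3,3]);v=K@[c[0],-c[1],-c[2]];return v[1]/v[2],v[0]/v[2]
def save(f,n): cv2.imwrite("pics/"+n,cv2.cvtColor(f["img"],cv2.COLOR_RGB2BGR))
def down(yaw): # tool z down, tool y axis horizontal at angle yaw
    y=np.array([np.cos(yaw),np.sin(yaw),0]);z=np.array([0,0,-1.]);x=np.cross(y,z)
    return R.from_matrix(np.c_[x,y,z]).as_quat()
E
python3 - <<'E'
from h import *
np.set_printoptions(precision=1,suppress=True)
L=["clamp","front_half","hinge_axis","latch_hole","pinch_point","pin_block","pin_grip","pin_collar","sleeve_mid","punch","awl","lock_pin","oil_bottle","grease_jar","parts_cup"]
F={}
for c in("side","top"):
    F[c]=env.grab_frame(c);save(F[c],c+"0.png");print(c,F[c]["cam_to_world"][:3,3])
for l in L:
    for c in F:
        print(l,c,[(round(d["conf"],2),np.round(d["position"])) for d in env.place_of(c,l)[:4]])
print(env.current_time(),env.current_ee_rot())
E
```

```text
pics
side [273.7 713.5 682.5]
top [ 366.   -50.  1628.6]
clamp side [(0.56, array([233., 324.]))]
clamp top [(0.77, array([235., 336.])), (0.21, array([216., 296.]))]
front_half side [(0.96, array([218., 340.]))]
front_half top [(0.88, array([240., 364.]))]
hinge_axis side [(0.64, array([202., 342.]))]
hinge_axis top [(0.71, array([234., 367.]))]
latch_hole side [(0.92, array([232., 293.])), (0.57, array([363., 268.]))]
latch_hole top [(0.96, array([217., 298.])), (0.28, array([294., 445.]))]
pinch_point side [(0.69, array([231., 305.])), (0.69, array([218., 323.])), (0.6, array([357., 267.]))]
pinch_point top [(0.95, array([226., 313.])), (0.62, array([255., 178.])), (0.45, array([251., 463.])), (0.38, array([197., 420.]))]
pin_block side [(0.56, array([364., 267.]))]
pin_block top [(0.97, array([250., 200.]))]
pin_grip side [(0.69, array([341., 333.])), (0.54, array([334., 265.]))]
pin_grip top [(0.4, array([292., 207.])), (0.39, array([250., 194.]))]
pin_collar side [(0.66, array([345., 269.])), (0.6, array([345., 336.]))]
pin_collar top [(0.52, array([252., 195.])), (0.51, array(
[... 210 characters left out ...]
nch top [(0.53, array([256., 178.])), (0.4, array([220., 299.]))]
awl side [(0.67, array([175., 382.]))]
awl top [(0.41, array([253., 217.]))]
lock_pin side [(0.57, array([358., 266.])), (0.57, array([363., 335.]))]
lock_pin top [(0.46, array([253., 196.])), (0.44, array([290., 212.]))]
oil_bottle side [(0.95, array([306., 195.]))]
oil_bottle top [(0.56, array([181., 226.]))]
grease_jar side [(0.79, array([192., 422.])), (0.28, array([234., 291.]))]
grease_jar top [(0.74, array([296., 440.]))]
parts_cup side [(0.77, array([184., 327.])), (0.34, array([176., 384.]))]
parts_cup top [(0.56, array([201., 420.])), (0.48, array([253., 194.])), (0.45, array([183., 222.]))]
1.6 [ 0.1  1.  -0.  -0. ]
```

View pics/side0.png

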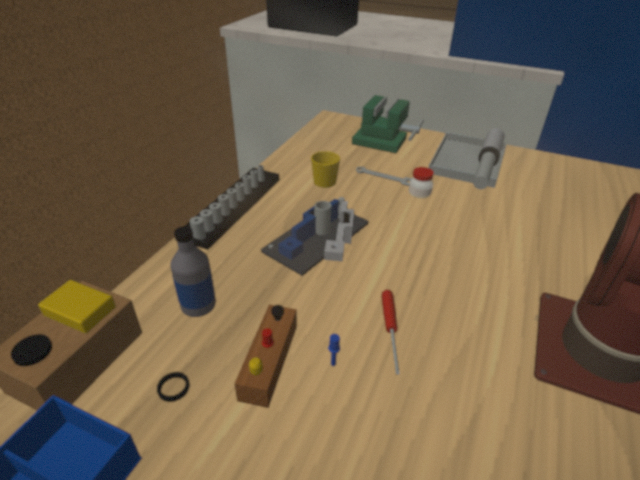

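View pics/top0.png

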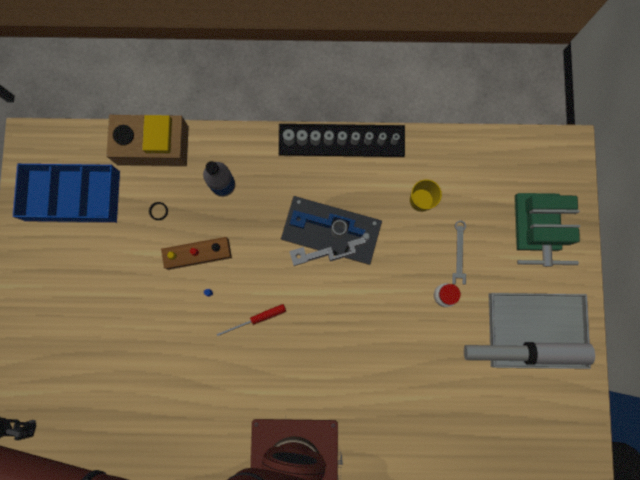

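```bash
python3 - <<'E'
from h import *
np.set_printoptions(precision=1,suppress=True)
F={c:env.grab_frame(c) for c in("side","top")}
for n,s,t in [("hinge",(202,342),(234,367)),("latch",(232,293),(217,298)),("pinch",(231,305),(226,313)),("pinA_grip",(334,265),(250,194)),("pinA_collar",(345,269),(252,195)),("pinB_grip",(341,333),(292,207)),("clamp",(233,324),(235,336)),("block",(364,267),(250,200)),("oil",(306,195),(181,226))]:
    print(n,*tri([ray(F["side"],s),ray(F["top"],t)]))
for n,t,z in [("punch",(256,178),80),("awl",(253,217),80),("jar",(296,440),0),("cup",(201,420),0)]: print(n,atz(F["top"],t,z))
print(env.current_width())
E
```

```text
hinge [ 610.1 -191.3   54.4] [3.6, 3.6]
latch [652.4  -3.6  73.1] [2.3, 2.3]
pinch [636.3 -42.7  53.3] [2.5, 2.5]
pinA_grip [562.6 274.5  69.7] [0.9, 0.9]
pinA_collar [558.1 275.8  44.9] [1.4, 1.4]
pinB_grip [451.1 236.   65.4] [0.9, 0.9]
clamp [ 617.5 -107.6    9.6] [0.8, 0.8]
block [569.4 273.9 -16.8] [3.6, 3.6]
oil [773.9 208.7 -16.3] [0.4, 0.4]
punch [543.8 313.8  80. ]
awl [553.2 210.6  80. ]
jar [ 451.1 -397.6    0. ]
cup [ 718.8 -345.5    0. ]
0.9994048364478535
```

The side view shows the block at (350,268) with yellow, red and black tools; the red pin is in the middle at (337,267). A blue decoy pin stands at (348,334). In the top view the open aluminium half runs from the hinge at (367,237) to its free lug at (297,257), and the latch hole is near (298,217). Next I take wrist views on the way.

```bash
cat > look.py <<'E'
from h import *
np.set_printoptions(precision=1,suppress=True)
def look(poses,q,labels,tag):
    obs={l:[] for l in labels}
    for i,p in enumerate(poses):
        env.move_ptp(p,q); env.hold(0.15)
        f=env.grab_frame("wrist");save(f,f"{tag}{i}.png")
        for l in labels:
            ds=[(round(d["conf"],2),np.round(d["position"],1)) for d in env.place_of("wrist",l)[:3]]
            obs[l].append((f,ds)); print(tag,i,l,ds)
    return obs
def pr(obs,prior):
    for l,v in obs.items():
        rs=[]
        for f,ds in v:
            c=[ray(f,d[1]) for d in ds]
            if c:
                P=np.array(prior[l]);e=[np.linalg.norm((np.eye(3)-np.outer(d,d))@(P-o)) for o,d in c]
                k=int(np.argmin(e))
                if e[k]<30: rs.append(c[k])
        if len(rs)>1: print("TRI",l,*tri(rs))
E
python3 - <<'E'
from look import *
env.move_gripper(0.0)
q=down(np.radians(-102.5))
o=look([[500,240,330],[560,320,330]],q,["pin_grip","pin_collar"],"wp")
pr(o,{"pin_grip":[561,275,67],"pin_collar":[560,275,50]})
q=down(np.radians(-12.5+180)) if env.inverse_kinematics([560,-60,330],down(np.radians(-12.5))) is None else down(np.radians(-12.5))
o=look([[560,-20,350],[560,-120,350]],q,["hinge_axis","latch_hole","pinch_point","sleeve_mid","clamp","front_half"],"wc")
pr(o,{"hinge_axis":[610,-191,66],"latch_hole":[652,-4,66],"pinch_point":[636,-43,50],"sleeve_mid":[620,-110,50],"clamp":[620,-110,0],"front_half":[610,-191,0]})
print(env.current_time(),env.current_joints())
E
```

```text
wp 0 pin_grip [(0.67, array([227.8, 332.9])), (0.58, array([147.8, 274.5]))]
wp 0 pin_collar [(0.77, array([227.9, 328.7])), (0.49, array([148.3, 278.1]))]
wp 1 pin_grip [(0.75, array([184.6, 349.8])), (0.67, array([259.8, 401.9]))]
wp 1 pin_collar [(0.55, array([178. , 349.2]))]
TRI pin_grip [555.7 277.4  60. ] [0.5, 0.5]
TRI pin_collar [554.9 276.1  23.4] [2.4, 2.4]
wc 0 hinge_axis [(0.81, array([295.7, 375.6]))]
wc 0 latch_hole [(0.89, array([155.2, 390.5])), (0.37, array([230.7, 374.4])), (0.32, array([228.9, 372.3]))]
wc 0 pinch_point [(0.67, array([192.2, 384.5]))]
wc 0 sleeve_mid [(0.97, array([239.2, 374.9]))]
wc 0 clamp [(0.73, array([235.1, 373.2])), (0.36, array([191.5, 383. ])), (0.24, array([100.4, 159.6]))]
wc 0 front_half [(0.68, array([276.8, 366.2])), (0.64, array([348.6, 455.9]))]
wc 1 hinge_axis [(0.75, array([229.9, 360.8]))]
wc 1 latch_hole [(0.81, array([ 65.1, 375.8]))]
wc 1 pinch_point [(0.84, array([113.6, 371.7])), (0.21, array([297.7, 446.2]))]
wc 1 sleeve_mid [(0.69, array([166.1, 363.3]))]
wc 1 clamp [(0.91, array([167.1, 360.7]))]
wc 1 front_half [(0.78, array([216.2, 358. ]))]
TRI hinge_axis [ 606.3 -188.7   58.9] [1.4, 1.4]
TRI latch_hole [653.2  -0.2  79.2] [0.4, 0.4]
TRI pinch_point [644.4 -49.   49.7] [0.1, 0.1]
TRI sleeve_mid [ 622.1 -108.4   53.6] [1.0, 1.0]
TRI clamp [ 622.9 -113.6   21.3] [0.1, 0.1]
TRI front_half [ 605.6 -185.9    1.1] [2.7, 2.7]
8.7583 [-0.5  0.2  0.7  1.5 -0.1  1.5  0. ]
```

View pics/wc0.png

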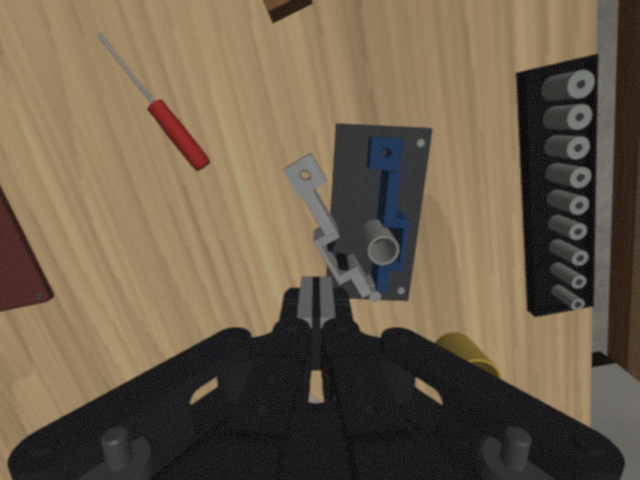

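```bash
python3 - <<'E'
from look import *
# refined clamp fit: reproject local points, current wrist frame + side + top
from scipy.optimize import least_squares
F={c:env.grab_frame(c) for c in("wrist","top","side")}
M=[("hinge_axis",(0,-75,66)),("latch_hole",(0,115,66)),("pinch_point",(0,65.5,50)),("sleeve_mid",(0,0,49.5)),("clamp",(0,0,0))]
obs=[]
x0=np.array([622,-112,np.radians(-13.5)])
W=lambda x,p:np.array([x[0]+np.cos(x[2])*p[0]-np.sin(x[2])*p[1],x[1]+np.sin(x[2])*p[0]+np.cos(x[2])*p[1],p[2]])
for c in F:
  for l,p in M:
    for d in env.place_of(c,l):
      o,dr=ray(F[c],d["position"]);P=W(x0,p);e=np.linalg.norm(np.cross(P-o,dr))
      if e<20: obs.append((o,dr,p,c,l));break
fun=lambda x:np.concatenate([np.cross(W(x,p)-o,d) for o,d,p,_,_ in obs])
r=least_squares(fun,x0,loss="soft_l1",f_scale=3,x_scale=[1,1,.01])
print(r.x[:2],np.degrees(r.x[2]),[(c,l,np.linalg.norm(np.cross(W(r.x,p)-o,d)).round(1)) for o,d,p,c,l in obs])
print("latch",W(r.x,(0,115,66)),"hinge",W(r.x,(0,-75,66)))
E
```

```text
[ 625.1 -112.2] -15.100361654511133 [('wrist', 'hinge_axis', np.float64(2.8)), ('wrist', 'latch_hole', np.float64(3.7)), ('wrist', 'pinch_point', np.float64(5.2)), ('wrist', 'sleeve_mid', np.float64(0.9)), ('wrist', 'clamp', np.float64(4.3)), ('top', 'latch_hole', np.float64(12.7)), ('top', 'pinch_point', np.float64(1.3)), ('side', 'hinge_axis', np.float64(6.9)), ('side', 'latch_hole', np.float64(7.7)), ('side', 'pinch_point', np.float64(1.5)), ('side', 'sleeve_mid', np.float64(0.8)), ('side', 'clamp', np.float64(2.4))]
latch [655.1  -1.2  66. ] hinge [ 605.6 -184.6   66. ]
```

The wrist view shows the lower latch hole at (153,386), the front lug hole at (174,305) and the sleeve at (245,381), so the swing is about 0.5 rad. Now I push it shut.

```bash
cat >> h.py <<'E'
C=np.array([624.,-112.]);Y=np.radians(-14.2)
def L2W(x,y,z): return [C[0]+np.cos(Y)*x-np.sin(Y)*y,C[1]+np.sin(Y)*x+np.cos(Y)*y,z]
def W2L(p): 
    d=np.array(p[:2])-C; return np.array([np.cos(Y)*d[0]+np.sin(Y)*d[1],-np.sin(Y)*d[0]+np.cos(Y)*d[1],p[2]])
E
python3 - <<'E'
from look import *
q=down(Y)
env.move_ptp(L2W(-155,58,150),q); env.movel(L2W(-155,58,34),feed=200)
print("c1",env.movel(L2W(-45,58,34),feed=110,contact_N=25),W2L(env.current_ee_pos()),env.current_force())
print("c2",env.movel(L2W(-20,58,34),feed=40,contact_N=15),W2L(env.current_ee_pos()),env.current_force())
env.hold(0.4); print(env.current_force(),env.current_time())
env.grab_frame("wrist"); f=env.grab_frame("wrist"); save(f,"shut.png")
E
```

```text
c1 False [-45.3  57.9  34.1] [ 0.  -0.1 -0.4]
c2 True [-27.1  58.5  33.2] [-0.6  0.6  1.2]
[-0.6  0.3  0.2] 13.3833
```

View pics/shut.png

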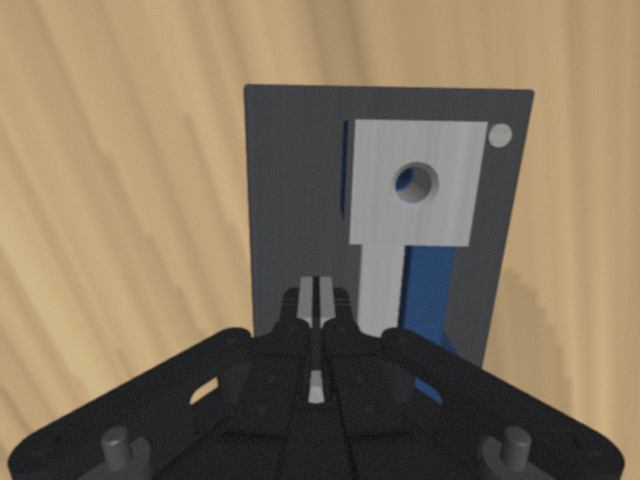

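The lug lies over the lower lug, with the hole at (182,416) and the ears touching at about (300,405). I'll press once more to be sure it is on the stop, then raise the arm and refine the latch position.

```bash
python3 - <<'E'
from look import *
print("c2",env.movel(L2W(-15,58,34),feed=30,contact_N=22),W2L(env.current_ee_pos()),env.current_force())
env.hold(0.3); p=env.current_ee_pos();print(W2L(p),env.current_force())
env.movel(L2W(-50,58,34),feed=150);env.movel(L2W(-50,58,170),feed=250)
q=down(Y)
o=look([L2W(-60,30,230),L2W(0,100,230)],q,["hinge_axis","latch_hole","pinch_point","sleeve_mid","front_half"],"ws")
pr(o,{"hinge_axis":L2W(0,-75,66),"latch_hole":L2W(0,115,66),"pinch_point":L2W(0,65,50),"sleeve_mid":L2W(0,0,50),"front_half":L2W(0,-75,0)})
print(env.current_time())
E
```

```text
c2 True [-27.4  58.6  32.4] [-1.5  0.7  0.8]
[-27.5  58.6  32.2] [-0.1 -0.9 -0.4]
ws 0 hinge_axis [(0.82, array([309.3, 378.5]))]
ws 0 latch_hole [(0.61, array([112.4, 393.5]))]
ws 0 pinch_point [(0.96, array([169.7, 386.1])), (0.44, array([225., 375.]))]
ws 0 sleeve_mid [(0.85, array([235.6, 379.6]))]
ws 0 front_half [(0.58, array([282.2, 370.1]))]
ws 1 hinge_axis [(0.95, array([368.1, 319.9]))]
ws 1 latch_hole [(0.88, array([191.4, 321.4]))]
ws 1 pinch_point [(0.97, array([238.2, 321.6]))]
ws 1 sleeve_mid []
ws 1 front_half []
TRI hinge_axis [ 608.5 -183.2   65.9] [1.9, 1.9]
TRI latch_hole [656.5  -2.7  60.5] [0.2, 0.2]
TRI pinch_point [644.4 -52.1  42.8] [0.5, 0.5]
16.775
```

View pics/ws0.png

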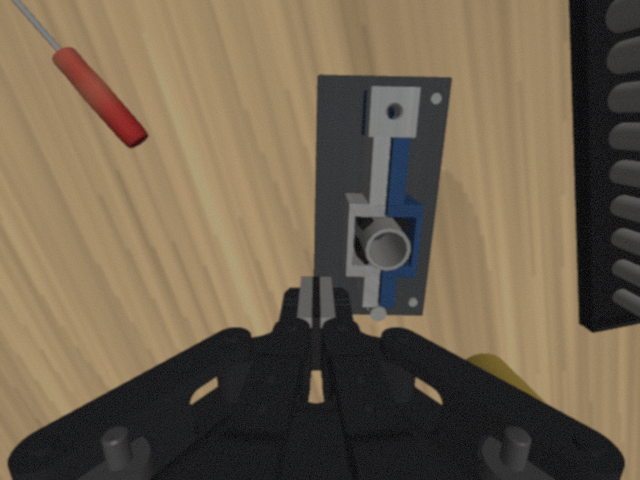

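View pics/ws1.png

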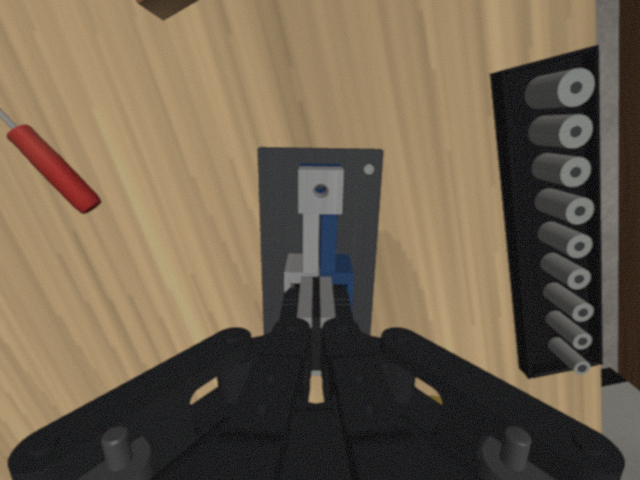

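The clamp is shut in both views, with the hole at (190,321) in ws1 and (111,395) in ws0. Next, near views of the pin.

```bash
python3 - <<'E'
from look import *
env.move_gripper(0.5)
q=down(np.radians(5))
o=look([[575,195,240],[535,235,240]],q,["pin_grip","pin_collar","punch","awl","pin_block"],"wn")
pr(o,{"pin_grip":[560,275,67],"pin_collar":[558,275,50],"punch":[544,314,50],"awl":[553,211,50],"pin_block":[558,275,0]})
for l in ("pin_grip","pin_collar"):
    for f,ds in o[l]: print(l,[atz(f,d[1],67 if l=="pin_grip" else 50) for d in ds])
print(env.current_time())
E
```

```text
wn 0 pin_grip [(0.77, array([109.7, 302.8])), (0.62, array([147.8, 180.3])), (0.32, array([111.5, 303. ]))]
wn 0 pin_collar [(0.96, array([111.6, 303.2])), (0.8, array([146.7, 186.8])), (0.39, array([233.6, 139.2]))]
wn 0 punch [(0.88, array([ 47.4, 298.6]))]
wn 0 awl [(0.7, array([171.9, 313.5]))]
wn 0 pin_block [(0.9, array([115.6, 302.7]))]
wn 1 pin_grip [(0.98, array([161.8, 344.3])), (0.65, array([196.3, 226.5]))]
wn 1 pin_collar [(0.78, array([196.8, 230. ])), (0.72, array([161.8, 340.3]))]
wn 1 punch [(0.74, array([ 95.1, 336.6]))]
wn 1 awl [(0.71, array([212. , 345.9]))]
wn 1 pin_block [(0.85, array([155.1, 337. ]))]
TRI pin_grip [557.7 276.3  58. ] [0.6, 0.6]
TRI pin_collar [556.3 275.6  43.4] [0.9, 0.9]
TRI punch [547.1 337.2   4.5] [0.8, 0.8]
TRI awl [571.1 216.1   3.6] [0.1, 0.1]
TRI pin_block [555.1 274.8 -21.7] [1.4, 1.4]
pin_grip [array([557.4, 277.1,  67. ]), array([450.9, 236. ,  67. ]), array([557.6, 275.6,  67. ])]
pin_grip [array([557.4, 277.7,  67. ]), array([451.9, 236.8,  67. ])]
pin_collar [array([557.2, 276. ,  50. ]), array([450.6, 235.9,  50. ]), array([400.4, 145.8,  50. ])]
pin_collar [array([451.2, 232.8,  50. ]), array([555.1, 275.7,  50. ])]
19.3917
```

View pics/wn1.png

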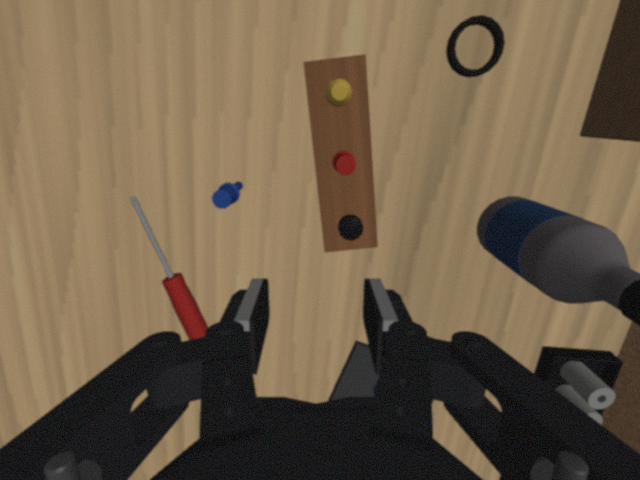

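The red pin is at (162,344) between the yellow and black tools, and the row is tilted about 11°. The collar and knob triangulate to about (557,276), with a height consistent with the block. Now the grasp.

```bash
python3 - <<'E'
from look import *
q=down(np.radians(11))
env.move_ptp([557,276.3,125],q)
print(env.movel([557,276.3,56.5],feed=120,contact_N=15),env.current_ee_pos())
env.move_gripper(0.0);print("w",env.current_width()*85,env.current_gripper_force(),env.current_force())
env.movel([557,276.3,175],feed=150);print("w",env.current_width()*85,env.current_force())
h=np.array([656.3,-1.5])
env.move_ptp([*h,175],down(Y)); env.movel([*h,128],feed=150);env.hold(.2)
f=env.grab_frame("wrist");save(f,"hov.png")
P=env.current_ee_pos();print(P,"proj TCP",proj(f,P),"tip",proj(f,[P[0],P[1],P[2]-52]),"latch66",proj(f,[*h,66]))
for l in("latch_hole","pin_collar","pin_grip"):print(l,[(round(d["conf"],2),np.round(d["position"],1)) for d in env.place_of("wrist",l)[:3]])
f=env.grab_frame("side");save(f,"hovs.png");print("side tip",proj(f,[P[0],P[1],P[2]-52]),"latch",proj(f,[*h,66]))
for l in("latch_hole","lock_pin","pin_collar","pin_grip"):print(l,[(round(d["conf"],2),np.round(d["position"],1)) for d in env.place_of("side",l)[:3]])
print(env.current_time())
E
```

```text
False [557.7 276.4  57.6]
w 15.11205242675708 58.42460095882416 [-0.7 -0.4  6.3]
w 15.05887476573643 [ 0.6 -0.1 -1. ]
[656.9  -1.4 129.1] proj TCP (np.float64(294.17714174560217), np.float64(315.1981734468122)) tip (np.float64(253.32631572944013), np.float64(315.3634109854334)) latch66 (np.float64(247.3083262954286), np.float64(314.54996819546244))
latch_hole [(0.66, array([248.8, 313.9]))]
pin_collar [(0.96, array([288.2, 314.8]))]
pin_grip [(0.92, array([304.5, 314.9]))]
side tip (np.float64(230.36027385542872), np.float64(289.7342374518988)) latch (np.float64(234.3640392099802), np.float64(290.08895695237163))
latch_hole [(0.97, array([232.6, 288.8]))]
lock_pin [(0.76, array([364.8, 333. ])), (0.71, array([226.4, 287.9]))]
pin_collar [(0.52, array([349.4, 332.6])), (0.45, array([216.7, 286.9]))]
pin_grip [(0.68, array([203.3, 286.7])), (0.64, array([340.6, 332.2]))]
24.225
```

View pics/hov.png

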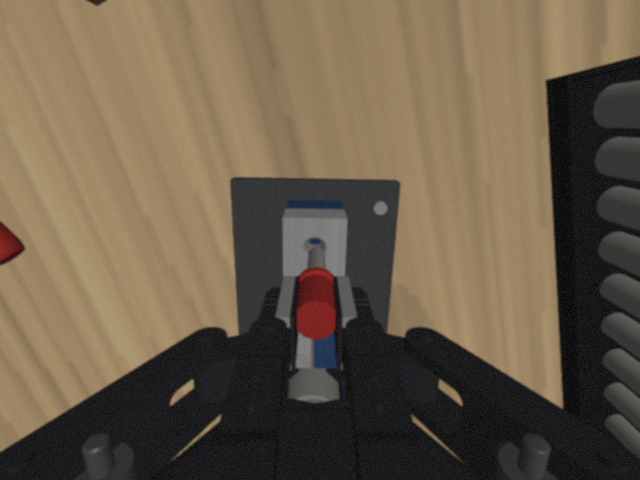

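The pin is held upright with its tip at about (252,316), just over the hole at (243,314). I'll lower it with contact detection and a small search if it catches.

```bash
python3 - <<'E'
from look import *
h=np.array(env.current_ee_pos()[:2]); h=np.array([656.3,-1.5])
offs=[(0,0)]+[(r*np.cos(a),r*np.sin(a)) for r in(1.5,3) for a in np.arange(0,6.28,np.pi/3)]
ok=False
for dx,dy in offs:
    p=h+[dx,dy]
    env.movel([*p,124],feed=120)
    c=env.movel([*p,106],feed=50,contact_N=8)
    e=env.current_ee_pos();print(np.round([dx,dy],1),c,e,env.current_force())
    if e[2]<113: ok=True;break
    if env.current_time()>36: break
if ok:
    c=env.movel([*p,70],feed=50,contact_N=20)
    print(c,env.current_ee_pos(),env.current_force(),env.current_width()*85)
f=env.grab_frame("wrist");save(f,"ins.png");print(env.current_time())
E
```

```text
[0 0] False [656.1  -1.5 105.7] [ 0.6  0.  -0.6]
True [656.   -1.4  73.6] [-3.3  0.5 12.1] 14.81398006161176
25.6667
```

The collar seated at TCP z = 73.6, exactly as predicted. Release, check, and pinch.

```bash
python3 - <<'E'
from look import *
q=down(np.radians(-14.6));p=np.array([643.6,-49.4])
env.move_gripper(0.5);e=env.current_ee_pos()
env.movel([e[0],e[1],135],feed=150)
f=env.grab_frame("side");
for l in("pin_collar","pin_grip"):print(l,[(round(d["conf"],2),np.round(d["position"],1)) for d in env.place_of("side",l)[:3]])
print("exp",proj(f,[656,-1.5,66]),proj(f,[656,-1.5,83]))
env.move_gripper(1.0)
env.move_ptp([*p,135],q)
print(env.movel([*p,36],feed=100,contact_N=15),env.current_ee_pos())
env.move_gripper(0.0);env.hold(.5)
print("w",env.current_width()*85,env.current_gripper_force(),env.current_force(),env.current_ee_pos())
f=env.grab_frame("wrist");save(f,"pinch.png")
f=env.grab_frame("side");cv2.imwrite("pics/ps.png",cv2.resize(cv2.cvtColor(f["img"][160:280,220:380],cv2.COLOR_RGB2BGR),(640,480)))
print(env.current_time())
E
```

```text
pin_collar [(0.81, array([347.6, 334. ])), (0.67, array([235.6, 291.5]))]
pin_grip [(0.73, array([341.1, 330.2])), (0.51, array([226.4, 288.9])), (0.35, array([334.3, 390.6]))]
exp (np.float64(234.3985851726032), np.float64(290.20814251768905)) (np.float64(228.31364853468196), np.float64(290.0244630170541))
False [644.1 -49.5  36.7]
w 30.614628494145126 62.17968821525574 [-2.3  0.7  5.1] [643.2 -49.2  36.4]
29.8667
```

View pics/pinch.png

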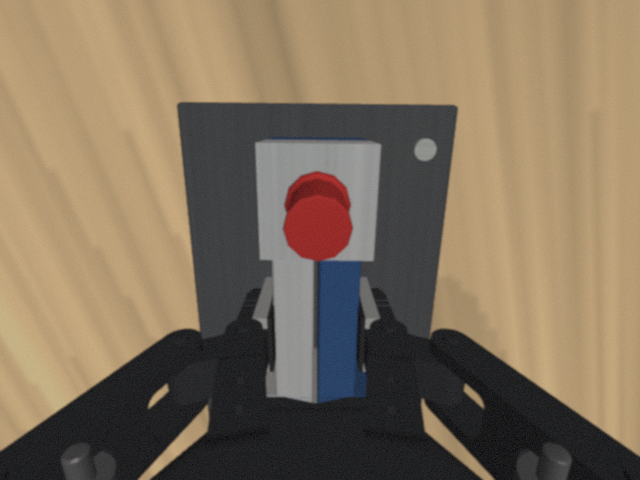

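View pics/ps.png

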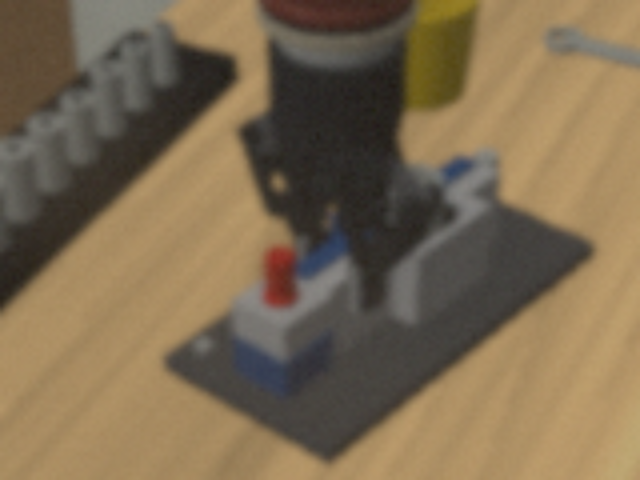

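The wrist view shows both ears squeezed between the pads at (320,265) and (320,370). The pin's collar sits flat on the lug at (215,318), clear of the fingers. The side crop agrees, with the collar down at (300,280).

```bash
python3 -c "
from bench import env
print(env.hand_in())"
```

```text
the job is handed in; nothing more can be done
None
```

The job is handed in at about 30 s. The clamp is swung shut around the sleeve, and the red locking pin is home with its collar down on the lug. The gripper is still pinching the two halves at about 62 N, clear of the pin. The hand-in returned no verdict.

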